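# Refit the flush knob on a water-filter head and hold it pressed

### The job

On the water-filter head, first vent the pressure: swing the spring-return lever round to its stop and let it spring back. Then pick up the loose pointer knob, turn it so that its D-shaped bore matches the D-shaft, push it fully home on the shaft and press it on down against the shaft's spring, to the stop or nearly so. Finish while still holding the knob pressed down (do not let go), and leave the other things on the bench where they are.

Things in the scene. Friction and masses are not known exactly. Their poses are not given: they have to be found in the camera images.
- filter_head: the fixed water-filter head: grey box 150 (x) x 220 (y) x 70 mm high, copper pipe stubs out of both y ends (to 155 mm from its middle, 54 mm high), a low gauge on top (84 mm above the bench). Origin: centre of its underside; z up; its -x side faces roughly to the robot. The lever's pivot is at its (0, +55) mm, the D-shaft's axis at its (0, -55) mm.
- lever_pivot (a point): point on the vertical pivot axis of the spring-return lever, at the lever's mid height, 88 mm above the bench. Axes parallel to the filter head's.
- lever_tip (a point): point on the lever's middle line, 100 mm from the pivot axis, at mid height; moves with the lever. The lever is a flat steel bar with a black rubber grip 18 mm wide, 14 mm high (81 to 95 mm above the bench) from 55 to 110 mm from the pivot axis; the outer 35 mm overhang the front of the box freely. At rest it points along the filter head's -x.
- vent_lever (a joint): lever angle in rad: 0 at rest, 1.0 at its stop. It grows as the tip swings from the head's -x direction toward its +y side (clockwise seen from above), so it is pushed from its -y side. The spring takes 0.09 N m at rest to 0.34 N m at the stop (about 4 N at 85 mm from the pivot) and brings it back to 0 by itself when let go.
- flush_shaft (a joint): how far the D-shaft is pressed down, in m: 0 at rest, 0.008 at its stop. Spring: about 3 N at rest, 10 N at the stop; it does not turn.
- shaft_base (a point): point on the D-shaft's vertical axis, level with the top face of the filter head (70 mm above the bench) when the shaft is at rest; goes down with the shaft. The brass shaft is 18 mm in diameter and its top is 30 mm above this point; its flat is 5 mm from the axis on this frame's +x side; the top 3 mm taper inward by about 2 mm. The flat's direction differs from start to start.
- knob: the loose black pointer knob with a grey grip bar, about 60 g, upright on the bench, bore down. Origin: centre of its underside; z up. Round skirt 46 mm in diameter, 24 mm high; on it the bar along x, 16 mm wide in y, from 24 to 50 mm above the underside; the bar's +x end is a point reaching 30 mm from the axis, its -x end is square, 20 mm from the axis
- knob_bore (a point): centre of the bore's mouth, at the knob's origin, with the knob's axes. The D-shaped bore is 20 mm deep and 20 mm in diameter, its flat 6 mm from the axis on the +x (pointer) side: 1 mm play all round. It goes on only with the knob's x the same way as shaft_base's x. Fully home, this point is 10 mm above shaft_base.
- jar: bystander: amber glass jar, 56 mm in diameter, 60 mm high; origin under its centre
- can: bystander: small metal can, 60 mm in diameter, 65 mm high; origin under its centre
- mug: bystander: white mug, 76 mm in diameter, 85 mm high; origin under its centre
- screwdriver: bystander: screwdriver lying on the bench, 170 mm long along its x; origin at about mid-length, underside
- brush: bystander: hand brush lying on the bench, 190 mm long along its x; origin at about mid-length, underside
- cleaner: bystander: white bottle, 62 mm in diameter, 190 mm high; origin under its centre
- carton: bystander: cardboard carton 70 x 120 x 50 mm; origin under its centre

How it is judged (in metres and radians):
On the way, in this order (a step that is already met when the one before it is completed fails the run):
1. the lever is swung to its stop (at least 0.92 of 1.0 rad) (value of joint vent_lever above 0.92 rad), for 0.05 s.
2. the lever has sprung back (within 0.08 rad of rest) (value of joint vent_lever below 0.08 rad), for 0.1 s.
3. the knob is fully home on the D-shaft (z of knob in the frame of shaft_base below 0.0125 m and horizontal distance between knob and shaft_base below 0.004 m and angle between the x axis of knob and the x axis of shaft_base, either way round below 0.35 rad and angle between knob's own z axis and vertical below 0.12 rad), for 0.1 s.
At the end, for the whole second after the job is handed in: Knob home on the D-shaft (underside at most 12.5 mm above shaft_base, axes within 4 mm, pointer within 0.35 rad of the flat, tilt under 0.12 rad), shaft pressed down over 6 of its 8 mm, fingers still bearing on the knob with over 3 N, lever back within 0.08 rad of rest (all of step 3 and value of joint flush_shaft above 0.006 m and contact force between the fingers and knob above 3 N and value of joint vent_lever below 0.08 rad); the arm keeps its last pose, push and grip.
It fails at once if another thing on the bench is moved more than 30 mm (distance of any of jar, can, mug, screwdriver, brush, cleaner, carton from where it was at the start of the episode above 0.03 m).
It also fails if it takes over 72 s, if anything falls off the work surface, if the arm or the gripper's body presses on something with over 40 N, if the wrist force passes 120 N, or if a joint passes its speed limit or range.

### The arm

A 7-joint arm with a two-finger parallel gripper is mounted at the origin on the work surface. World frame = base frame: x ahead of the robot, y to its left, z up, the work surface at z = 0. Lengths are in mm, angles in rad, forces in N, time in s.
With the tool pointing down it reaches from about 400 to 900 mm from the base axis. Payload 5.6 kg.
Tool frame: the origin (TCP) lies midway between the tips of the shut fingers; the grasp point (between the pads) lies 19 mm behind it; x points along the fingers, y is the direction in which the jaws open and shut, and the axes are right-handed (so a half turn about x gives the same grasp; the last joint's range is limited). The gripper opens to 92 mm and grips with 3 to 60 N. Pads are 20 mm wide; open, the fingers measure 128 mm over their backs; the gripper's body (75 mm by 189 mm) begins 69 mm behind the grasp point.
Start: joints at [1.07, 0.468, -0.012, 1.603, 0.006, 1.071, -0.056], TCP at [287.246, -583.094, 214.592] pointing down, gripper open.
Joint ranges: [-2.53, 2.53], [-0.31, 2.02], [-1.57, 1.55], [0.28, 2.44], [-1.29, 4.43], [0.15, 1.84], [-2.92, 2.92]. Speed limits (rad/s): [2.57, 2.57, 3.14, 3.14, 3.14, 3.14, 3.14].

### API

Orientations are given as a rotation vector (axis times angle).
In Python, from cell import robot, grip, kin, viewer gives the robot as it stands. Calls block until the motion is done:
- robot.movep(position, orientation): joint-space move of the TCP to a pose.
- robot.servo_line(position, feed=150, rotation=None): straight line of the TCP; rotation=None keeps the orientation; feed is the mean speed in mm/s.
- robot.goto_joints(angles): joint-space move.
- grip(opening, newtons=None): opening from 0.0 (shut) to 1.0 (fully open); newtons is the grip in N (None keeps the last); returns when the fingers have stopped.
- robot.hold(seconds).
- kin.ik(position, orientation): joint angles nearest the present ones, or None.
- robot.observe(): the state.
- viewer.read_camera(name): name is "scene" or "top" or "wrist"; returns the picture (400x640x3 uint8, red, green, blue); there is no depth.
- viewer.camera_info(name): a dict with "camera_matrix" (3x3 intrinsics, pixels), "R" (3x3) and "t" (3): a world point X has camera coordinates R X + t. Camera axes: x right, y down, z forward; pixel columns grow to the right and rows downward; lengths in mm; the calibration is good to about 2 mm. A picture is of the moment at which its call begins: read the wrist's pose just before it. camera_info takes no time and is no camera call; for the wrist camera it gives the pose at the moment of the call.
A pose or a line that the arm cannot do raises robot.IKError and nothing moves.
- robot.job_done(): hands the job in, once; it reports no verdict.
Trained networks look in the newest picture that a camera, given by its name, has taken for a name from the list of things; names that differ only in an ending like _2 or _b are one class to them, and where a whole thing is asked for, a point or a joint stands for the part that bears it (a point fixed in the world has none). Each returns a list of dicts, best first, with "confidence" (0 to 1); they miss things now and then, are a little off and sometimes report something else, mostly with a low value. They report only what shows in the picture. A call takes as long as a camera call.
- viewer.silhouettes(name, camera): "mask" (400x640 bool, what is visible of it).
- viewer.pinpoint(name, camera): "at" ([x, y, z] in mm, in the coordinates of the camera as it stood for that picture, good to about 4 mm: a listed point, or the origin of a listed thing).
The state is a dict: "t": time; "joints": joint angles; "joint_velocities": joint speeds; "joint_torque": joint torques, N m; "tcp_pos": TCP position; "tcp_rot": TCP orientation; "contact_force": force on the tool from outside, world axes, zero at the start; "wrist_torque": the same for the moment, N m; "grip_width": opening from 0.0 (shut) to 1.0 (fully open).
Only numpy, scipy, OpenCV 4.12 (cv2) and the standard library are available. Lean on these libraries where they do the work, as an engineer would, in place of code of your own. Each camera call takes 0.05 s, during which the arm holds its last target.

## Working session

There is one attempt and no reset: what is moved stays moved. The work goes in short steps, each a Python script; the robot and the scene stay as the last script left them, time stands still between calls to the robot, and variables do not carry over. Pictures are saved under pics/ and viewed, and the job is handed in when it is done.

```bash
ls; mkdir -p pics
cat > h.py <<'E'
import numpy as np, cv2
from cell import robot, grip, kin, viewer
from scipy.spatial.transform import Rotation as Ro
def pic(cam,fn):
    im=viewer.read_camera(cam); cv2.imwrite('pics/'+fn,im[:,:,::-1]); return im
def toworld(cam,p,ci=None):
    ci=ci or viewer.camera_info(cam); return np.array(ci['R']).T@(np.array(p)-np.array(ci['t']))
def proj(ci,X):
    c=np.array(ci['camera_matrix'])@(np.array(ci['R'])@np.array(X)+np.array(ci['t'])); return c[:2]/c[2]
def ray(ci,uv,z):
    d=np.array(ci['R']).T@np.linalg.solve(np.array(ci['camera_matrix']),[uv[0],uv[1],1.])
    o=-np.array(ci['R']).T@np.array(ci['t']); return o+d*(z-o[2])/d[2]
def find(n,cam):
    return [(round(d['confidence'],2),toworld(cam,d['at']).round(1).tolist()) for d in viewer.pinpoint(n,cam)[:3]]
E
python3 - <<'E'
from h import *
for c in ['scene','top','wrist']:
    pic(c,c+'0.png')
for c in ['top','scene']:
    for n in ['filter_head','lever_pivot','lever_tip','shaft_base','knob','jar','can','mug','cleaner','carton','brush','screwdriver']:
        print(c,n,find(n,c))
o=robot.observe();print(o['t'],o['tcp_rot'],o['grip_width'])
E
```

```text
pics
top filter_head [(0.88, [618.0, 202.9, -5.7])]
top lever_pivot [(0.92, [622.3, 258.6, 89.2])]
top lever_tip [(0.51, [521.0, 262.6, 88.3])]
top shaft_base [(0.52, [386.2, 102.2, -2.6]), (0.44, [610.2, 148.2, 66.9])]
top knob [(0.46, [483.5, -280.5, -0.4])]
top jar []
top can [(0.61, [627.5, -203.4, 2.6])]
top mug [(0.72, [687.4, -383.4, -1.5])]
top cleaner [(0.93, [689.1, 493.2, -3.4])]
top carton [(0.79, [752.7, -144.3, -2.9]), (0.33, [482.5, -284.9, -2.7])]
top brush [(0.56, [400.4, 381.0, -1.9])]
top screwdriver [(0.69, [388.8, 100.4, -4.6])]
scene filter_head [(0.59, [617.6, 202.2, -1.2]), (0.16, [693.7, 496.3, 0.2])]
scene lever_pivot [(0.8, [621.4, 258.6, 87.3])]
scene lever_tip [(0.72, [520.3, 265.7, 88.2]), (0.27, [396.4, 382.5, -0.8]), (0.16, [688.7, 493.1, -2.1])]
scene shaft_base [(0.44, [484.2, -286.7, 3.1]), (0.42, [615.9, 146.0, 69.4])]
scene knob [(0.8, [485.4, -284.7, 0.5])]
scene jar [(0.71, [475.3, -146.5, 2.6])]
scene can [(0.77, [622.3, -204.6, -0.6])]
scene mug [(0.88, [686.9, -382.7, 1.4])]
scene cleaner [(0.97, [690.4, 495.0, -0.1]), (0.28, [482.4, -286.4, 1.8])]
scene carton []
scene brush [(0.92, [398.2, 380.0, -0.1])]
scene screwdriver [(0.63, [393.2, 98.3, -0.0])]
1.35 [ 1.96702423  0.45817158 -1.96710371] 1.0026155042417007
```

View pics/top0.png

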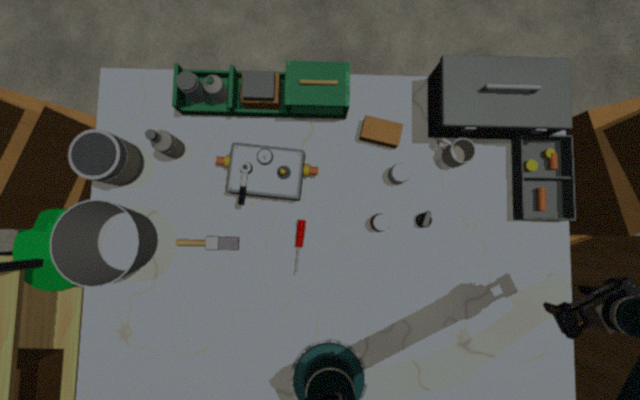

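View pics/scene0.png

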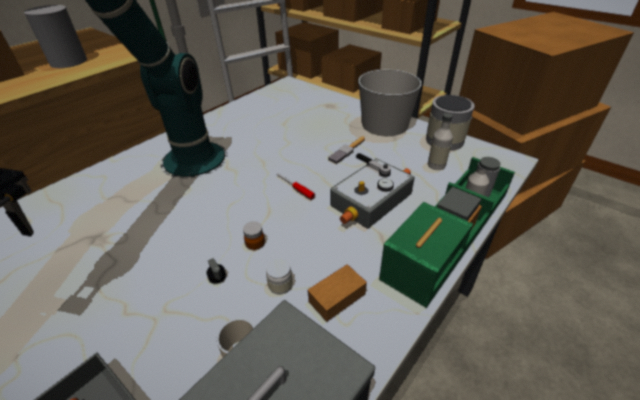

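View pics/wrist0.png

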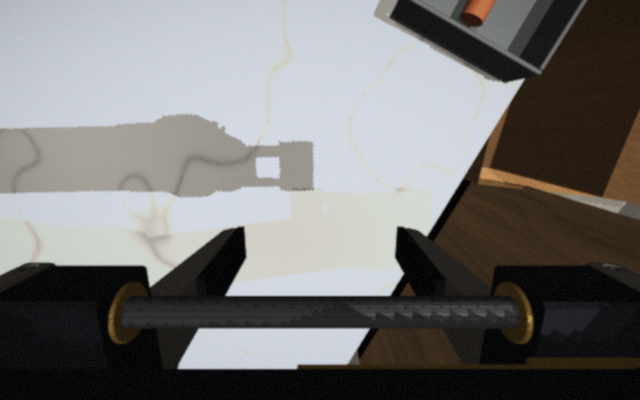

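Run:
```python
from h import *
for c in ['top','wrist']:
    ci=viewer.camera_info(c);print(c,-np.array(ci['R']).T@ci['t'],np.array(ci['R']).round(2).tolist(),np.array(ci['camera_matrix']).round(0).tolist())
o=robot.observe();print(Ro.from_rotvec(o['tcp_rot']).as_matrix().round(3),o['tcp_pos'])
```

```text
top [ 443.81820764   51.05280636 1188.50063961] [[0.02, -1.0, 0.02], [-1.0, -0.02, -0.09], [0.09, -0.02, -1.0]] [[381.0, 0.0, 321.0], [0.0, 381.0, 196.0], [0.0, 0.0, 1.0]]
wrist [ 351.03075761 -551.94988439  385.22827873] [[0.44, -0.9, -0.0], [-0.87, -0.43, 0.25], [-0.23, -0.11, -0.97]] [[298.0, 0.0, 320.0], [0.0, 298.0, 200.0], [0.0, 0.0, 1.0]]
[[-0.     0.442 -0.897]
 [-0.    -0.897 -0.442]
 [-1.     0.     0.   ]] [ 287.22757542 -583.10686182  214.59009641]
```

Both views agree: the lever points toward the robot from the head at top px (243,190), and the knob is at (424,219), clear of its neighbours. I'll move to the lever approach and look with the wrist camera.

```bash
cat >> h.py <<'E'
YAW=-0.06; PIV=np.array([621.8,258.6])
def rot_from_y(phi): # tool down, tool y at world angle phi
    y=np.array([np.cos(phi),np.sin(phi),0]);x=np.array([0,0,-1.]);z=np.cross(x,y)
    return Ro.from_matrix(np.c_[x,y,z]).as_rotvec()
def lever_pose(q,off,r=90,flip=False,yaw=YAW,piv=PIV):
    # lever dir
    a=yaw+np.pi-q; d=np.array([np.cos(a),np.sin(a)]); n=np.array([d[1],-d[0]]) # push direction (clockwise)
    p=piv+d*r-n*off
    return p, rot_from_y(a+(np.pi if flip else 0))
E
python3 - <<'E'
from h import *
p,r=lever_pose(0,19+18)
for f in (False,True):
    for q in (0,.5,1.05):
        p,r=lever_pose(q,19+18,flip=f)
        j=kin.ik([*p,82],r); print(f,q,p.round(0),None if j is None else np.round(j,2))
        # knob candidates
for phi in np.linspace(-3,3,9):
    a=kin.ik([485,-285,30],rot_from_y(phi)); b=kin.ik([615,147,130],rot_from_y(phi))
    print(phi.round(2),a is not None and np.round(a,2),b is not None and np.round(b,2))
E
```

```text
False 0 [530. 227.] [ 0.4   1.04 -1.33  1.83  1.09  1.24  1.79]
False 0.5 [526. 275.] [ 0.3   1.06 -1.33  1.79  1.1   1.26  1.23]
False 1.05 [549. 323.] [ 0.02  0.81 -0.89  1.69  0.73  1.01  0.9 ]
True 0 [530. 227.] [ 0.15  0.69 -0.83  1.84  0.64  0.9  -1.04]
True 0.5 [526. 275.] [ 0.05  0.71 -0.81  1.8   0.64  0.92 -1.61]
True 1.05 [549. 323.] [-0.14  0.7  -0.62  1.7   0.5   0.91 -2.08]
-3.0 [ 0.27  0.59  0.26  1.95 -0.24  0.63 -2.32] [ 0.51  1.01 -1.33  1.66  1.02  1.32  2.27]
-2.25 [ 0.39  0.58  0.11  1.94 -0.1   0.63 -1.69] [-0.13  0.54 -0.22  1.71  0.14  0.91 -2.65]
-1.5 [ 0.5   0.58 -0.03  1.93  0.03  0.63 -1.05] [ 0.03  0.58 -0.43  1.69  0.29  0.93 -2.02]
-0.75 [ 0.6   0.59 -0.16  1.93  0.15  0.64 -0.4 ] [ 0.09  0.6  -0.52  1.69  0.35  0.95 -1.32]
0.0 [ 0.69  0.6  -0.28  1.92  0.26  0.65  0.25] [ 0.15  0.62 -0.62  1.69  0.42  0.97 -0.62]
0.75 [ 0.8   0.63 -0.42  1.91  0.39  0.68  0.9 ] [ 0.24  0.67 -0.75  1.68  0.53  1.01  0.05]
1.5 [ 0.89  0.66 -0.54  1.91  0.5   0.71  1.55] [ 0.29  0.7  -0.84  1.68  0.6   1.04  0.75]
2.25 [ 1.34  1.15 -1.34  1.88  1.22  1.24  1.82] [ 0.51  1.01 -1.33  1.66  1.02  1.32  1.23]
3.0 [ 0.22  0.59  0.32  1.95 -0.3   0.64 -2.55] [ 0.51  1.01 -1.33  1.66  1.02  1.32  1.98]
```

Run:
```python
from h import *
p,r=lever_pose(0,19+20,flip=True)
p0=robot.observe()['tcp_pos']
robot.movep([*p,190],r)
print(robot.observe()['t'],robot.observe()['tcp_pos'])
ci=viewer.camera_info('wrist')
pic('wrist','w1.png')
for n in ['lever_pivot','lever_tip','shaft_base','filter_head']: print(n,find(n,'wrist'))
np.savez('ci1.npz',**{k:ci[k] for k in('R','t','camera_matrix')})
grip(0.0)
print(robot.observe()['t'],robot.observe()['grip_width'])
```

```text
4.3167 [530.10881012 224.07919272 189.84483235]
lever_pivot [(0.78, [624.5, 259.3, 86.0])]
lever_tip []
shaft_base [(0.38, [619.3, 147.9, 67.9])]
filter_head [(0.84, [616.7, 204.6, 2.0])]
5.9167 0.008820621746078302
```

View pics/w1.png

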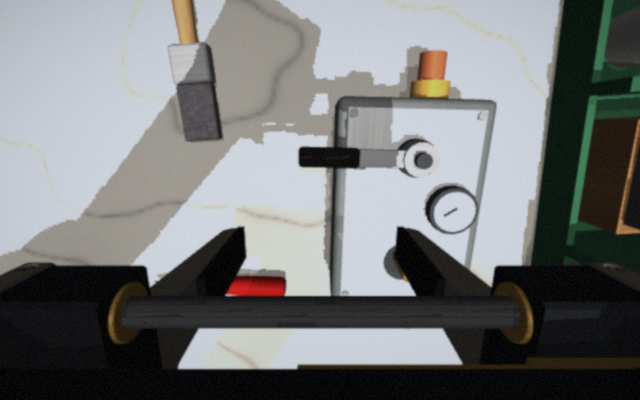

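Wrist view: the lever pivot is at px (418,158), its tip at (300,157), and the shaft (405,262) is partly hidden by a finger. Pushing now.

Run:
```python
from h import *
ci=np.load('ci1.npz')
a,b=ray(ci,(418,159),95),ray(ci,(301,157.5),95);print('lever',a,b,np.arctan2(*(a-b)[[1,0]]))
c,d=ray(ci,(341,98),70),ray(ci,(495,100),70);print(c,d,np.arctan2(*(d-c)[[1,0]]))
T=lambda:robot.observe()['t']
p,r=lever_pose(0,39,flip=True)
robot.servo_line([*p,82],feed=150,rotation=r)
print(robot.observe()['contact_force'])
for q in (0.,0.25,0.5,0.7,0.85):
    p,r=lever_pose(q,19,flip=True)
    robot.servo_line([*p,82],feed=80,rotation=r)
    o=robot.observe();print(q,round(o['t'],2),o['contact_force'].round(1))
ci=viewer.camera_info('wrist');pic('wrist','w2.png')
print(find('lever_tip','wrist'),find('lever_pivot','wrist'))
```

```text
lever [619.84584467 258.28876032  95.        ] [516.32377551 266.0513055   95.        ] -0.07484438236665907
[555.70847255 315.68260006  70.        ] [697.84001324 305.08075883  70.        ] -0.07445387509353052
[-0.3895811   0.10535186 -0.07764924]
0.0 7.18 [ 0.1 -0.4  0.7]
0.25 7.62 [-1.4 -1.4  0.8]
0.5 8.05 [-1.5 -2.4  0.9]
0.7 8.43 [-1.6 -2.   2. ]
0.85 8.76 [-2.1 -2.9  0.5]
[(0.68, [557.6, 336.1, 88.3])] [(0.69, [626.6, 258.4, 90.1]), (0.64, [397.9, 378.6, 0.1])]
```

View pics/w2.png

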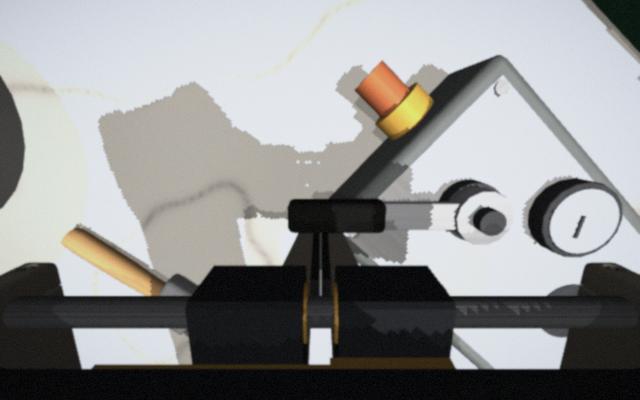

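The lever (grip px 290–385, 215) is following the fingers. I'll continue to the stop and watch the force.

Run:
```python
from h import *
hit=False
for q in (0.93,0.98,1.01,1.04,1.07,1.1,1.13):
    p,r=lever_pose(q,19,flip=True)
    robot.servo_line([*p,82],feed=60,rotation=r)
    o=robot.observe();f=np.hypot(*o['contact_force'][:2]);print(q,round(o['t'],2),o['contact_force'].round(1))
    if f>12: break
robot.hold(0.15)
pic('wrist','w3.png');print(find('lever_tip','wrist'),find('lever_pivot','wrist'));print(robot.observe()['contact_force'])
```

```text
0.93 9.18 [-2.7 -2.3  0.6]
0.98 9.43 [-2.5 -2.8  0.8]
1.01 9.68 [-2.3 -1.8 -0.3]
1.04 9.93 [-5.  -3.6  2.3]
1.07 10.18 [-8.9 -7.5  7.1]
1.1 10.43 [-14.7  -9.6  10.7]
[(0.85, [574.8, 345.7, 92.4])] [(0.64, [624.9, 258.5, 85.5])]
[-14.19693634  -9.41500603  10.90410977]
```

View pics/w3.png

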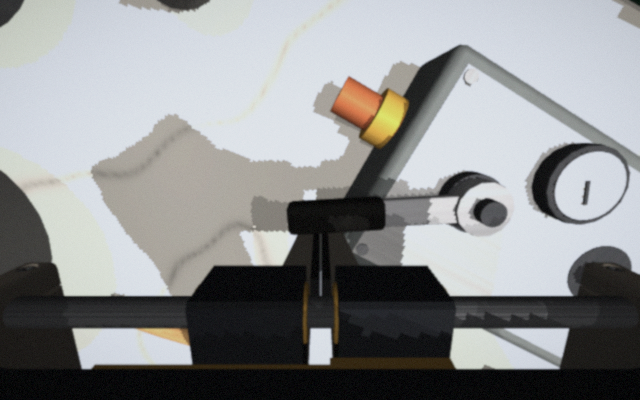

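The force rise at the stop confirms it: the lever is at about 1.0 rad in the picture too. Next, back off, then check the lever and look straight down on the shaft.

Run:
```python
from h import *
for q in (0.7,0.3,-0.05,-0.3):
    p,r=lever_pose(q,19,flip=True)
    robot.servo_line([*p,82],feed=140,rotation=r)
print(robot.observe()['t'],robot.observe()['contact_force'])
robot.servo_line([*p,150],feed=200)
r=rot_from_y(-0.07)
robot.movep([614,147-71,150],r)
robot.hold(0.1)
grip(1.0,30)
ci=viewer.camera_info('wrist'); pic('wrist','w4.png')
np.savez('ci4.npz',**{k:ci[k] for k in('R','t','camera_matrix')})
print(find('shaft_base','wrist'),find('lever_pivot','wrist'),find('lever_tip','wrist'))
m=viewer.silhouettes('shaft_base','wrist')
for i,d in enumerate(m[:1]): cv2.imwrite('pics/m4.png',d['mask'].astype(np.uint8)*255);print(d['confidence'])
pic('scene','s4.png');print(find('lever_tip','scene'))
print(robot.observe()['t'])
im=cv2.imread('pics/w4.png');cv2.imwrite('pics/w4z.png',cv2.resize(im[20:220,220:420],None,fx=3,fy=3,interpolation=cv2.INTER_CUBIC))
```

```text
12.7333 [0.78893876 0.74557239 0.13734788]
[(0.73, [617.9, 150.2, 67.3])] [] []
0.71
[(0.16, [755.6, -150.1, -4.1])]
15.7417
```

View pics/w4.png

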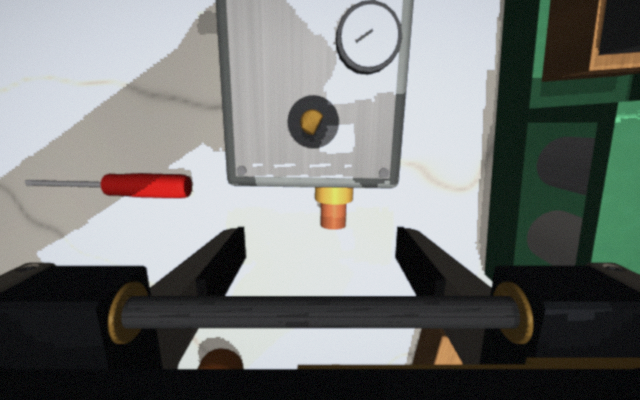

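View pics/w4z.png

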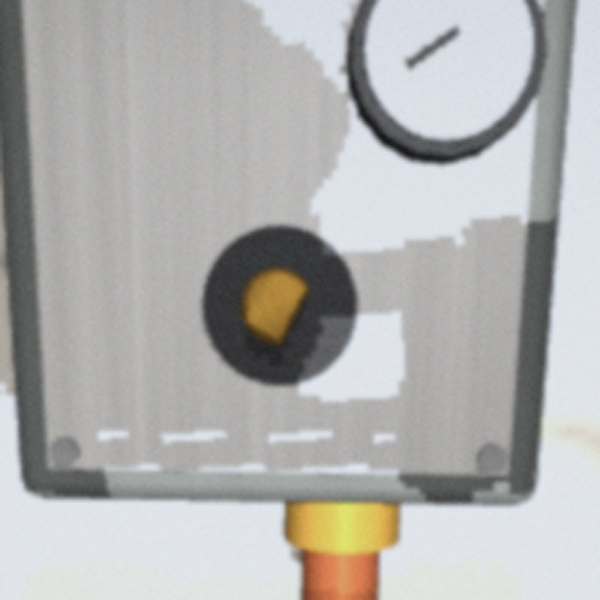

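View pics/s4.png

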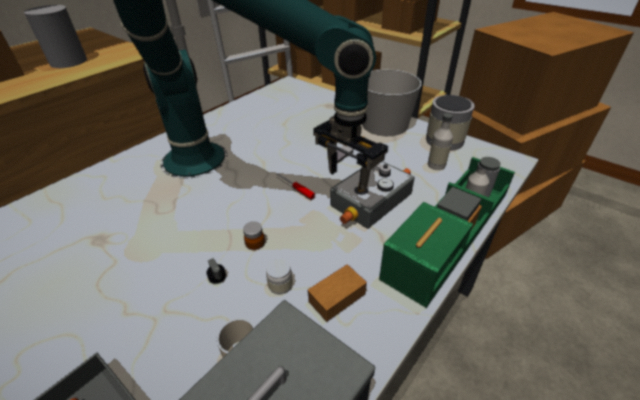

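The brass D is at px (312,122) with its flat facing right-down in the image. Next I'll fit its centre and angle and use the base collar as a cross-check.

Run:
```python
from h import *
ci=np.load('ci4.npz'); im=cv2.imread('pics/w4.png')
S=8; x0,y0=285,90
c=cv2.resize(im[y0:y0+60,x0:x0+60],None,fx=S,fy=S,interpolation=cv2.INTER_CUBIC)
hsv=cv2.cvtColor(c,cv2.COLOR_BGR2HSV)
m=((hsv[...,1]>110)&(hsv[...,2]>70)).astype(np.uint8)*255
cs,_=cv2.findContours(m,cv2.RETR_EXTERNAL,cv2.CHAIN_APPROX_NONE)
k=max(cs,key=cv2.contourArea)[:,0,:]
px=(k+0.5)/S-0.5+[x0,y0]
W=np.array([ray(ci,u,100)[:2] for u in px])
from scipy.optimize import least_squares
def sd(p,W):
    d=W-p[:2]; r=np.linalg.norm(d,axis=1); n=np.array([np.cos(p[2]),np.sin(p[2])])
    return np.maximum(r-p[3],d@n-p[4])
best=min((least_squares(sd,[*W.mean(0),a,8,4],args=(W,),loss='soft_l1',f_scale=.3) for a in np.arange(-3,3,.5)),key=lambda s:s.cost)
print(best.x.round(3),np.abs(best.fun).mean())
cv2.drawContours(c,[k[:,None,:]],-1,(0,255,0),1);cv2.imwrite('pics/w4d.png',c)
# dark collar circle (on top z~70?) 
g=cv2.cvtColor(im,cv2.COLOR_BGR2GRAY)
print(ray(ci,(313,121.5),72), 'collar')
print(cv2.HoughCircles(cv2.GaussianBlur(g[80:165,270:360],(3,3),0),cv2.HOUGH_GRADIENT,1,20,param1=80,param2=12,minRadius=20,maxRadius=32))
# head-based prediction
yaw=-0.0745
R=np.array([[np.cos(yaw),-np.sin(yaw)],[np.sin(yaw),np.cos(yaw)]])
print('pred from pivot',np.array([622.,258.5])+R@[0,-110])
```

```text
[ 6.13795e+02  1.47985e+02 -5.69000e-01  8.51800e+00  4.87700e+00] 0.08239971479618372
[613.90240566 148.04252162  72.        ] collar
[[[42.5 40.5 26.1]]]
pred from pivot [613.81257861 148.80512259]
```

View pics/w4d.png

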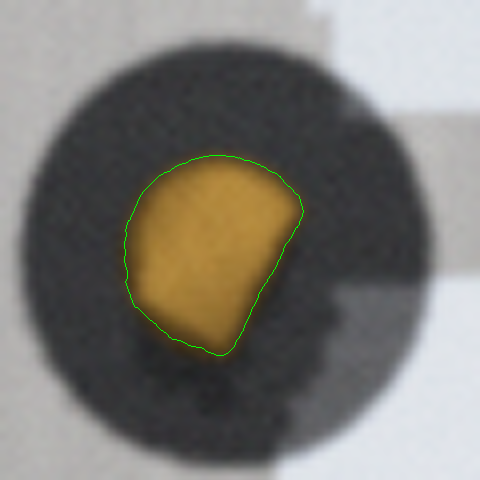

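The D fits well (0.08 mm residual): shaft axis (613.8,148.0), flat direction −0.57 rad. Three sources agree within 1 mm. Now the knob.

Run:
```python
from h import *
p=robot.observe()['tcp_pos']
robot.servo_line([p[0],p[1],190],feed=250)
robot.movep([485,-285-71,170],rot_from_y(0.))
robot.hold(0.1)
ci=viewer.camera_info('wrist'); pic('wrist','w5.png')
np.savez('ci5.npz',**{k:ci[k] for k in('R','t','camera_matrix')})
print(find('knob','wrist'),find('knob_bore','wrist'))
m=viewer.silhouettes('knob','wrist')
if m: cv2.imwrite('pics/m5.png',m[0]['mask'].astype(np.uint8)*255);print(m[0]['confidence'])
pic('scene','s5.png');print('tip',find('lever_tip','scene'))
pic('top','t5.png');print('tip',find('lever_tip','top'))
print(robot.observe()['t'])
u=proj(ci,[485,-285,50]);print(u);u=u.astype(int)
im=cv2.imread('pics/w5.png');cv2.imwrite('pics/w5z.png',cv2.resize(im[max(0,u[1]-60):u[1]+60,u[0]-60:u[0]+60],None,fx=5,fy=5,interpolation=cv2.INTER_CUBIC))
```

```text
[(0.65, [480.4, -282.9, 4.0])] [(0.93, [484.2, -284.8, 0.3])]
0.75
tip [(0.78, [519.4, 263.9, 89.6])]
tip [(0.86, [521.3, 262.4, 85.8])]
18.2083
[318.53978107 124.28753964]
```

View pics/w5.png

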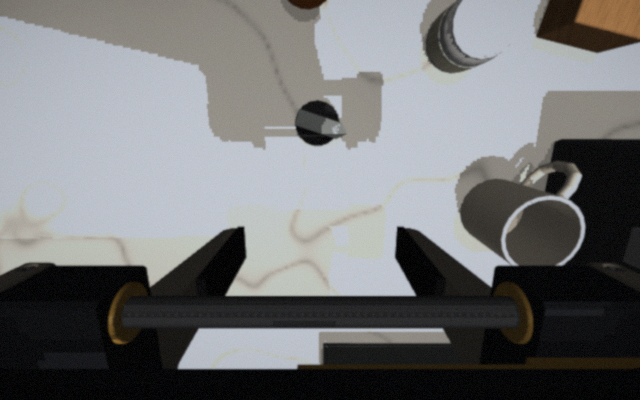

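View pics/w5z.png

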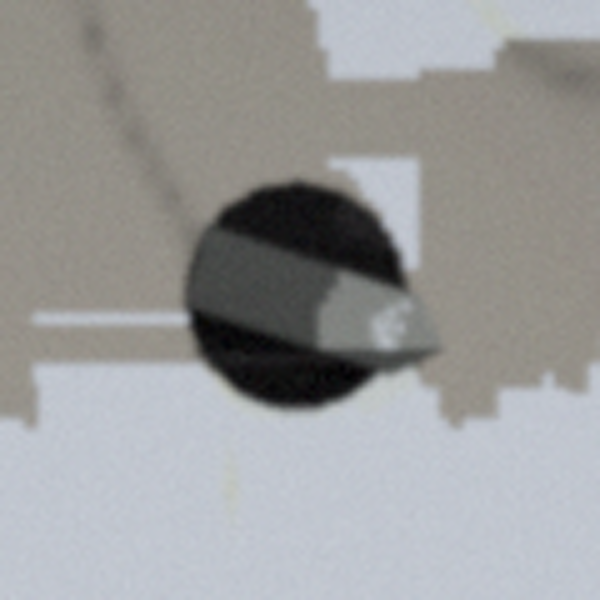

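View pics/s5.png

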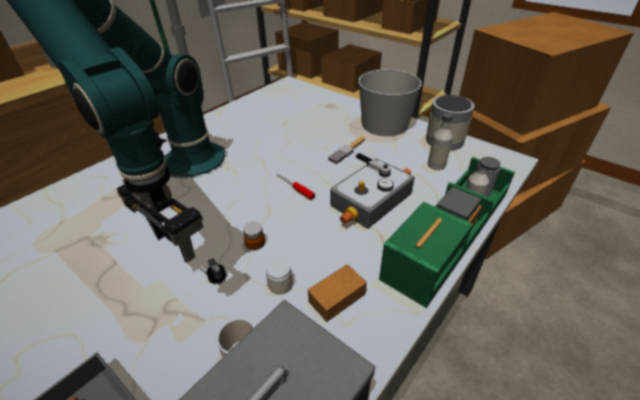

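The lever is back (two cameras put the tip at rest). The knob is at px (317,123) with its pointer at (346,134). Computing its pose:

Run:
```python
from h import *
ci=np.load('ci5.npz')
z=lambda u,v,h: ray(ci,(258+(u+.5)/5-.5,64+(v+.5)/5-.5),h)[:2]
tip=z(440,348,50); b1=z(215,228,50); b2=z(192,306,50); e1=z(410,290,50);e2=z(318,348,50)
back=(b1+b2)/2
ax=tip-back; print('tip',tip,'back',back,np.linalg.norm(ax),'w',np.linalg.norm(b1-b2),'yaw',np.arctan2(ax[1],ax[0]))
d=e1-b1;print('edge yaw',np.arctan2(d[1],d[0])); d=e2-b2;print(np.arctan2(d[1],d[0]))
u=ax/np.linalg.norm(ax); print('centre from bar',back+20*u, tip-30*u)
print('skirt centre z24',z(298,295,24), 'r',np.linalg.norm(z(298+112,295,24)-z(298,295,24)))
im=cv2.imread('pics/w5.png');g=im.max(2)
m=(g[70:160,280:365]<45).astype(np.uint8)
cs,_=cv2.findContours(m,cv2.RETR_EXTERNAL,cv2.CHAIN_APPROX_NONE)
k=max(cs,key=cv2.contourArea);c,r=cv2.minEnclosingCircle(k);c=np.array(c)+[280,70];print(c,r,ray(ci,c,24)[:2])
```

```text
tip [ 510.76801687 -293.16453527] back [ 465.96430426 -278.45182597] 47.157570741353034 w 14.845024321971469 yaw -0.3172872824624772
edge yaw -0.29463361278851163
-0.31225885862874203
centre from bar [ 484.96600935 -284.69163394] [ 482.26545923 -283.8048233 ]
skirt centre z24 [ 483.48919441 -283.39185083] r 23.03122140235346
[319.5 113.5] 18.66825294494629 [ 485.83902523 -274.39807301]
```

Run:
```python
from h import *
r=rot_from_y(-0.305+np.pi/2)
K=[483.9,-284.2]
robot.movep([*K,100],r)
grip(0.5)
robot.servo_line([*K,27],feed=120)
o=robot.observe();print(o['t'],o['tcp_pos'].round(1),o['contact_force'].round(1))
grip(0.0,40)
o=robot.observe();print(o['t'],o['grip_width']*92,o['contact_force'].round(1))
robot.servo_line([*K,60],feed=120)
o=robot.observe();print(o['t'],o['grip_width']*92,o['contact_force'].round(1))
pic('wrist','w6.png');print(find('knob','wrist'),find('knob_bore','wrist'),o['tcp_pos'])
pic('scene','s6.png')
```

```text
20.6667 [ 484.4 -284.    27.3] [-0.9  0.4  0.5]
21.225 15.850656101799467 [ 0.6 -1.3  2. ]
21.65 15.451096738174233 [-0.3  0.5 -0.9]
[(0.73, [480.3, -283.5, 33.7])] [(0.57, [485.6, -283.9, 33.2])] [ 483.98987788 -284.48656048   60.31767684]
```

View pics/w6.png

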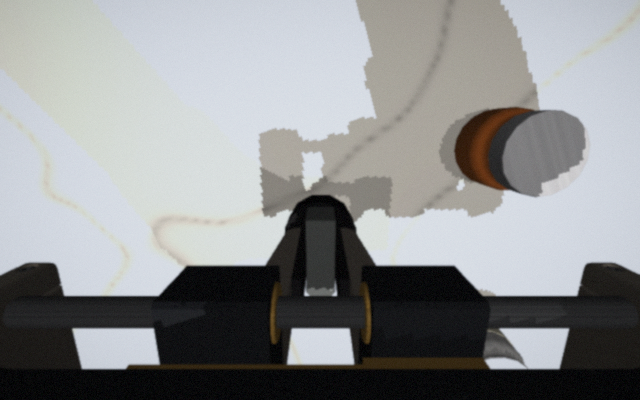

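View pics/s6.png

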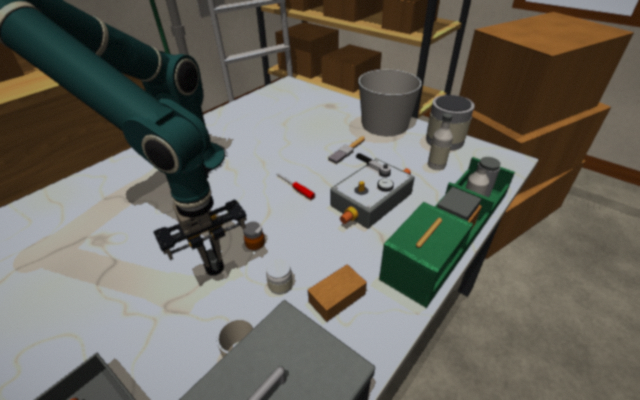

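The knob is held square in the jaws, with the square end toward the camera at px (320,210). I'll carry it to the shaft and come down in steps, watching the force.

Run:
```python
from h import *
r=rot_from_y(-0.57+np.pi/2)
S=[613.8,148.2]
p=robot.observe()['tcp_pos']
robot.servo_line([p[0],p[1],170],feed=250)
robot.movep([*S,170],r)
robot.servo_line([*S,133],feed=120)
robot.hold(0.2)
o=robot.observe();f0=o['contact_force'];print(o['t'],o['tcp_pos'].round(1),f0.round(1),o['grip_width']*92)
pic('wrist','w7.png');print(find('knob_bore','wrist'))
for z in (129,127,125,122,119,116,113,110,108,106):
    robot.servo_line([*S,z],feed=25)
    o=robot.observe();f=o['contact_force']-f0;print(z,round(o['t'],2),o['tcp_pos'].round(1),f.round(1))
    if f[2]>9: break
```

```text
24.7583 [614.2 148.4 133.8] [-0.7  0.  -1.8] 15.76491311954567
[(0.77, [614.6, 149.1, 107.4])]
129 25.17 [613.7 148.1 128.8] [ 0.4 -0.4  1.8]
127 25.42 [613.7 148.2 126.8] [1.5 0.1 0.7]
125 25.67 [613.8 148.1 124.8] [ 0.9 -0.5  0.7]
122 25.93 [613.8 147.9 121.7] [ 1.4 -0.2  0.3]
119 26.2 [613.8 147.8 118.7] [ 1.6 -2.   0.2]
116 26.47 [613.8 147.8 115.6] [ 1.4 -1.4  0.2]
113 26.73 [613.8 147.9 112.7] [ 1.7 -1.6  0.5]
110 27.0 [613.8 147.9 109.7] [ 1.1 -2.9 -0.2]
108 27.25 [613.8 147.9 107.8] [ 1.2 -2.8  0.2]
106 27.5 [613.9 148.  106.3] [ 1.  -4.5  4.6]
```

View pics/w7.png

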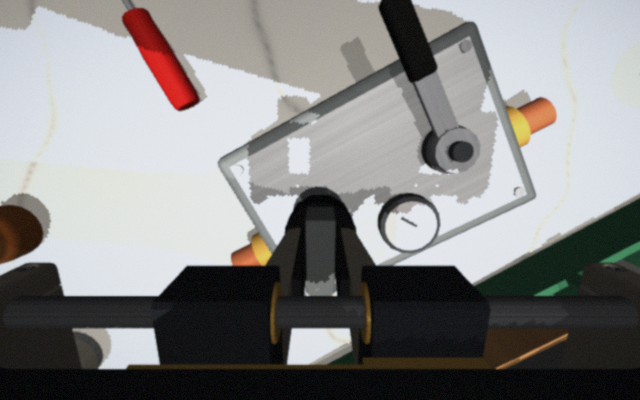

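The knob slid on without resistance and reached home at about 107, where the shaft spring started to push back. Now pressing down.

Run:
```python
from h import *
S=[613.8,148.2]
for z in (104.5,103,101.5,100,99,98,97,96,95):
    robot.servo_line([*S,z],feed=20)
    o=robot.observe();f=o['contact_force'];print(z,round(o['t'],2),o['tcp_pos'].round(1),f.round(1),round(o['grip_width']*92,1))
    if f[2]>17: break
robot.hold(0.5);o=robot.observe();print(o['t'],o['tcp_pos'].round(1),o['contact_force'].round(1))
for c in('scene','top','wrist'):
    pic(c,c+'8.png');print(c,find('knob','scene' if c=='scene' else c),'bore',find('knob_bore',c),'sb',find('shaft_base',c),'tip',find('lever_tip',c))
```

```text
104.5 27.75 [614.  148.  104.7] [ 0.  -4.7  2.8] 15.8
103 28.0 [613.9 148.  103.3] [-0.9 -5.1  5.4] 15.9
101.5 28.25 [613.9 148.  101.9] [-0.4 -5.3  5.9] 15.7
100 28.5 [614.  148.  100.6] [-1.3 -5.6  6.7] 15.9
99 28.75 [614.  148.   99.8] [-1.2 -6.1  7.5] 15.7
98 29.0 [614.  148.   99.2] [-2.1 -6.  10. ] 15.8
97 29.25 [614.  148.1  99.1] [-3.6 -7.  16.4] 15.7
96 29.5 [614.1 148.1  99. ] [-4.9 -8.9 21.5] 15.7
30.0 [614.1 148.1  99.1] [-5.5 -8.3 21.8]
scene [(0.79, [611.2, 147.4, 75.4])] bore [(0.49, [610.1, 147.5, 69.5])] sb [(0.23, [622.7, -208.1, -2.2])] tip []
top [] bore [] sb [] tip [(0.62, [519.5, 262.6, 88.8])]
wrist [(0.97, [613.8, 150.4, 76.7])] bore [(0.58, [611.9, 147.3, 74.6])] sb [] tip []
```

View pics/wrist8.png

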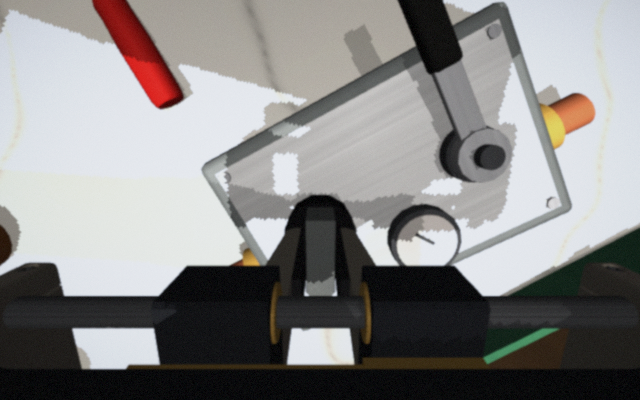

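View pics/scene8.png

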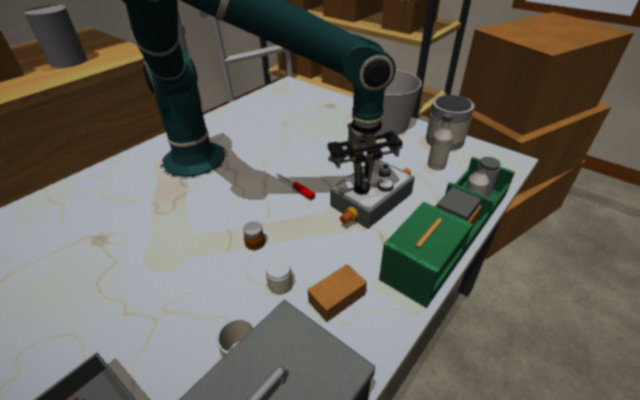

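The TCP stopped at z = 99.0, which is the height I predicted for the shaft at its stop (home at 107, minus 8 mm of travel). The force rose sharply there, the grip width is unchanged, and the lever is at rest. Handing in.

Run:
```python
from h import *
robot.job_done()
o=robot.observe();print(o['t'],o['tcp_pos'].round(1),o['contact_force'].round(1),o['grip_width']*92)
```

```text
the job is handed in; nothing more can be done
the job is handed in; nothing more can be done
```

I vented the lever, fitted the knob on the D-shaft and pressed it down. I handed the job in at about 30 s with the gripper still holding the knob down; no verdict is reported.

- **Lever:** I pushed it with the shut fingers until the force rose from about 3 to 17 N at the stop. It sprang back by itself: the scene and top cameras both put its tip at the rest position before the grasp, and the top camera and the wrist picture confirmed it at the end.
- **Knob:** I gripped it by the bar with 40 N and turned it to the shaft's flat, measured at −0.57 rad. It slid on with almost no vertical force and met the shaft spring at the expected height.
- **Final press:** The arm stopped at TCP z 99.0 mm, which matches the full 8 mm of shaft travel. The upward force there was about 22 N and the grip width had not changed. The shaft travel is inferred from the arm's height and force, because the networks could not see the shaft under the knob.
- **Disagreements:** The networks put the knob's underside at 70–77 mm, where I expected about 72 mm. Sideways they were up to about 4 mm from the arm's position, roughly their stated accuracy. A sideways force of about 10 N remained at the end.
- **Other things on the bench:** They look undisturbed in the last pictures; I did not re-measure their positions.

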